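# Level the drying pucks and hold the humidity probe in its guide

## Robot

A 7-joint arm with a two-finger parallel gripper is mounted at the origin on the work surface. World frame = base frame: x ahead of the robot, y to its left, z up, the work surface at z = 0. Lengths are in m, angles in rad, forces in N, time in s.
With the tool pointing down it reaches from about 0.4 to 0.85 m from the base axis. Payload 4.5 kg.
Tool frame: the origin (TCP) lies at the very end of the fingers, on their centre line; the grasp point (between the pads) lies 19 mm behind it; z points along the fingers, y is the line along which they close (so a half turn about z gives the same grasp; the last joint's range is limited). The gripper opens to 88 mm and grips with 3 to 60 N. Pads are 18 mm wide; open, the fingers measure 123 mm over their backs; the gripper's body (75 mm by 187 mm) begins 45 mm behind the grasp point.
Start: joints at [-1.118, 0.689, -0.195, 1.565, 0.157, 0.902, -0.215], TCP at [0.254, 0.571, 0.239] pointing down, gripper open.
Joint ranges: [-3.01, 3.01], [-0.46, 2.08], [-1.47, 1.51], [0.13, 2.56], [-1, 4.14], [0.04, 2.09], [-2.66, 2.66]. Speed limits (rad/s): [2.57, 2.57, 3.14, 3.14, 3.14, 3.14, 3.14].

## Interface

Orientations are given as a unit quaternion [x, y, z, w].
In Python, from plant import r gives the robot as it stands. The module is installed in compiled form; this text tells all that it offers.
- The arm moves only by the tool step_arm, never from a script. Its argument "increments" is a list of rows, each a list of 2 entries, a list of its own where there are three numbers: the shift along the world's x, y, z in cm, then the turn, a rotation vector about the world's x, y, z in degrees. A call has exactly 10 rows; each row shifts and turns the commanded pose from where the row before left it; what a row does not reach is not made up. A row lasts 1/10 s, in which the tool goes at most 50 mm and 8.59 degrees, less where a joint would pass 70% of its speed; a pose out of reach is approached as far as the arm can. A call is refused whole if a number of a shift passes 5 or a number of a turn 8.59, either way. A call with a gripper value outside its range is refused whole. "fingers" is the opening, from 0 (shut) to 1 (fully open), set as the call begins (left out, the last holds). The fingers move at their own pace and stop on an object; "grip_force" is the grip in N (left out, the last holds). Time passes only in rows, so rows that do not move let the fingers close, or fill a call up. It gives the time, the measured TCP pose, the force, the opening and the grip force at its end, in the units of the state.
- r.get_state(): the state, without advancing time (a new reading comes with each control period).
- r.snapshot(name): name is "scene" or "top" or "wrist"; returns (picture, depth): 420x560x3 uint8, red, green, blue; 420x560 float32, m along the optical axis (not along the pixel's ray), 0 where there is no reading.
- r.calibration(name): a dict with "fov_y" (degrees; the focal length in pixels is half the picture's height over the tangent of half this angle, whatever the lens; pixels are square), "cx", "cy" (the principal point, pixels), "R" (3x3) and "t" (3): a world point X has camera coordinates R X + t. Camera axes: x right, y down, z forward; pixel columns grow to the right and rows downward; lengths in m; the calibration is good to about 2 mm. A picture is of the moment at which its call begins: read the wrist's pose just before it. calibration takes no time and is no camera call; for the wrist camera it gives the pose at the moment of the call.
- r.finish_job(): hands the job in; it is judged then, once.
The state is a dict: "clock": time; "q": joint angles; "qd": joint speeds; "joint_torque": joint torques, N m; "tool_pos": TCP position; "eef_rot": TCP orientation; "contact_force": force on the tool from outside, world axes, zero at the start; "moment": the same for the moment, N m; "opening": opening from 0.0 (shut) to 1.0 (fully open); "finger_force": force on a finger pad.
Only numpy, scipy, OpenCV 4.12 (cv2) and the standard library are available. Lean on these libraries where they do the work, as an engineer would, in place of code of your own. Each camera call takes 0.05 s, during which the arm holds its last target. There are 200 camera calls.

## Task

Spread the heap of four clay pucks in the bay of the drying box into one even layer: all lying flat on the bay floor, with at least 20 mm of clear space between any two. Then take the humidity probe from its stand, lower its stem upright through the guide hole in the bridge without it ever touching the box, and finish still holding it there: still and centred in the hole, with the tip well out in the open space between the bridge and the floor below. Leave the softener bottle, the lint filter and the dish of clothespins where they are.

Things in the scene. Friction and masses are not known exactly. Their poses are not given: they have to be found in the camera images.
- tray: Drying box, fixed, flat: open aluminium tray 175 (x) by 281 (y) mm, walls 16 mm high, 4 mm thick; origin under its centre. A 16 mm cross wall parts the puck bay (-y) from a narrow well (+y, 66 mm along y). Over the well a white bridge plate with the guide hole, 167 by 50 by 16 mm, on posts at its x ends; top 64, underside 48 mm above the table. Position and yaw vary.
- bay (a point): Centre of the puck bay's floor (top face of the floor, 4 mm above the table), axes along the box's: z up, y towards the well. The bay measures 167 mm along x and 205 mm along y inside; its walls rise 12 mm above the floor.
- guide (a point): Centre of the guide hole's mouth, at the top face of the bridge plate. The hole is vertical, 20 mm in diameter and goes right through the 16 mm plate; the well's floor lies 60 mm below this point (44 mm below the plate's underside). x, y as the box's.
- puck1_centre (a point): Clay puck (terracotta), solid cylinder 36 mm in diameter and 26 mm high, about 45 g; point at its centre, z along its axis. All four are alike. It starts on the bay floor, in a close cluster of three with 4 mm gaps.
- puck2_centre (a point): Clay puck (terracotta), solid cylinder 36 mm in diameter and 26 mm high, about 45 g; point at its centre, z along its axis. All four are alike. It starts on the bay floor, in a close cluster of three with 4 mm gaps.
- puck3_centre (a point): Clay puck (terracotta), solid cylinder 36 mm in diameter and 26 mm high, about 45 g; point at its centre, z along its axis. All four are alike. It starts on the bay floor, in a close cluster of three with 4 mm gaps.
- puck4_centre (a point): Clay puck (terracotta), solid cylinder 36 mm in diameter and 26 mm high, about 45 g; point at its centre, z along its axis. All four are alike. It starts on top of the other three.
- probe_handle (a point): Centre of the probe's handle, a white plastic block 34 mm (its x) by 24 mm (its y) by 56 mm (its z, up), with a small dark screen on its top face. The probe (about 70 g) starts upright in its stand, the handle's underside resting on the stand's top.
- probe_tip (a point): Lower end of the probe's steel stem: a straight rod 8 mm in diameter, sticking 80 mm out of the middle of the handle's underside; the tip lies 108 mm below the handle's centre. Axes as the handle's: z points along the stem up to the handle.
- probe: The humidity probe as a whole (handle and stem); its origin is the stem's tip, axes as the handle's.
- stand: Probe stand, a fixed grey block 50 by 50 mm and 88 mm high, origin at the centre of its underside; the stem hangs in a 14 mm hole down its middle, 84 mm deep. It may stand to the left or to the right of the drying box.
- softener: Closed pink softener bottle, 72 mm in diameter, 210 mm high, loose; origin at the centre of its underside. Bystander.
- dish: Small white ceramic dish, 90 mm across, 22 mm high, holding three clothespins (up to 40 mm high), loose; origin at the centre of its underside. Bystander.
- lint_filter: Ribbed aluminium lint filter, 75 by 120 by 14 mm, lying flat, loose; origin at the centre of its underside. Bystander.
Not all that is in view belongs to the job. What is shaped like the part that bears puck4_centre but purple or yellow is not meant. Of the things that look like the probe, the smaller one is meant.

How it is judged:
By the outcome, as a careful person would: the job done as asked, in the order asked, and still so for the second after the job is handed in, while the arm keeps its last pose, push and grip.
It also fails if it takes over 72 s, if anything falls off the work surface, if the arm or the gripper's body presses on something with over 40 N, if the wrist force passes 120 N, or if a joint passes its speed limit or range.

## Working session

There is one attempt and no reset: what is moved stays moved. The work goes in short steps, Python scripts to look and compute and a tool call to move; the robot and the scene stay as the last step left them, time stands still between calls to the robot, and variables do not carry over. Pictures are saved under pics/ and viewed, at most 10 in all, crops included, and the job is handed in when it is done.

Besides the shell and the picture viewer there is one more tool, called after "Emit:" by a JSON object that holds its "name" and its "arguments". step_arm: Moves the arm, as the interface text tells. Its arguments: {"type":"object","properties":{"increments":{"type":"array","items":{"type":"array"}},"fingers":{"type":"number"},"grip_force":{"type":"number"}},"required":["increments"]}

```bash
mkdir -p pics; cat > h.py <<'E'
import numpy as np, cv2
from plant import r
def snap(n):
    c=r.calibration(n); im,d=r.snapshot(n); return im,d,c
def f_(c,h=420): return h/2/np.tan(np.radians(c['fov_y'])/2)
def cloud(d,c):
    f=f_(c); v,u=np.mgrid[:d.shape[0],:d.shape[1]]
    P=np.stack([(u-c['cx'])*d/f,(v-c['cy'])*d/f,d],-1)
    W=(P-np.array(c['t']))@np.array(c['R']); W[d==0]=np.nan; return W
def ray(c,u,v,z):
    f=f_(c); R=np.array(c['R']); o=-R.T@np.array(c['t']); k=R.T@np.array([(u-c['cx'])/f,(v-c['cy'])/f,1]); return o+k*(z-o[2])/k[2]
E
python3 - <<'E'
from h import *
print({k:np.round(v,3) if not isinstance(v,dict) else v for k,v in r.get_state().items()})
for n in ['top','scene']:
    im,d,c=snap(n); cv2.imwrite(f'pics/{n}0.png',im[:,:,::-1]); np.savez(f'{n}0.npz',im=im,d=d,**{k:np.array(c[k]) for k in c})
    print(n,c)
E
```

```text
{'clock': np.float64(0.0), 'q': array([-1.118,  0.69 , -0.195,  1.566,  0.157,  0.902, -0.215]), 'qd': array([ 0.   , -0.001,  0.001, -0.001,  0.   , -0.   , -0.   ]), 'joint_torque': array([ 1.0000e-03, -5.2756e+01, -1.2670e+00, -1.5342e+01, -5.3000e-02,
        7.0000e-03,  0.0000e+00]), 'tool_pos': array([0.254, 0.57 , 0.238]), 'eef_rot': array([ 0.208,  0.978, -0.001, -0.   ]), 'contact_force': array([0.434, 0.175, 0.09 ]), 'moment': array([ 0.025, -0.003, -0.006]), 'finger_force': np.float64(0.0), 'opening': np.float64(0.997)}
top {'fov_y': 49.98194651696644, 'cx': 281.32401692454994, 'cy': 203.4499536702757, 'R': array([[ 1.08340919e-03, -9.99999363e-01,  3.15261727e-04],
       [-9.94999295e-01, -1.10947910e-03, -9.98757801e-02],
       [ 9.98760662e-02, -2.05478858e-04, -9.94999864e-01]]), 't': array([0.09210017, 0.55665105, 1.16741079])}
scene {'fov_y': 57.945985950873585, 'cx': 277.780204275303, 'cy': 208.00742281338734, 'R': array([[ 0.51556654,  0.85678971, -0.0101255 ],
       [ 0.6067472 , -0.37339847, -0.70173458],
       [-0.60501981,  0.35564726, -0.71236652]]), 't': array([-0.35441459, -0.23195506,  1.25876795])}
```

View pics/top0.png

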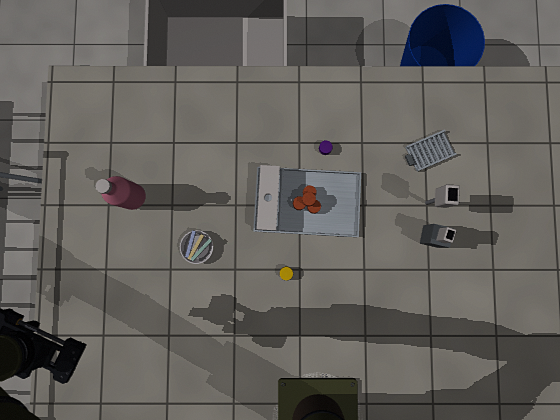

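View pics/scene0.png

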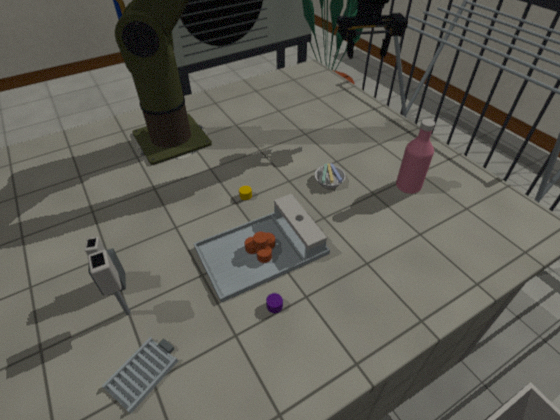

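```bash
python3 - <<'E'
from h import *
A=np.load('top0.npz');B=np.load('scene0.npz')
a=cv2.resize(A['im'][160:260,250:480],None,fx=3.4,fy=3.4,interpolation=cv2.INTER_CUBIC)[:,:,::-1]
b=cv2.resize(B['im'][225:315,60:150],(340,340),interpolation=cv2.INTER_CUBIC)[:,:,::-1]
b2=cv2.resize(B['im'][220:275,230:320],(430,263),interpolation=cv2.INTER_CUBIC)[:,:,::-1]
a=a[:,:780]
o=np.zeros((600,790,3),np.uint8);
a=cv2.resize(a,(600,int(a.shape[0]*600/a.shape[1])));o[:a.shape[0],:600]=a
y=a.shape[0]; hh=600-y; bb=cv2.resize(b,(hh,hh));o[y:,:hh]=bb; o[y:y+263,hh+10:hh+440]=b2[:hh]
cv2.imwrite('pics/crop.png',o)
W=cloud(A['d'],A); WS=cloud(B['d'],B)
for n,P in(('top',W),('sc',WS)):
  for name,(x0,x1,y0,y1) in dict(right=(.3,.75,-.6,-.25)).items():
    m=(P[...,2]>.05)&(P[...,0]>x0)&(P[...,0]<x1)&(P[...,1]>y0)&(P[...,1]<y1)
    k,l,s,cc=cv2.connectedComponentsWithStats(m.astype(np.uint8))
    for i in range(1,k):
      if s[i,4]>15:
        Q=P[l==i]; zt=np.percentile(Q[:,2],98); T=Q[Q[:,2]>zt-.008]
        print(n,s[i],np.round(zt,3),'top mean',T.mean(0).round(4),'rect',[np.round(v,3) for v in cv2.minAreaRect((T[:,:2]*1000).astype(np.float32))], 'zhist',np.histogram(Q[:,2],np.arange(.05,.2,.01))[0])
# pucks, box
hsv=cv2.cvtColor(A['im'],cv2.COLOR_RGB2HSV)
m=(hsv[...,1]>150)&((hsv[...,0]<12))&(W[...,0]<.75)&(W[...,0]>.4)&(abs(W[...,1])<.3)
Q=W[m]; print('pucks',len(Q),Q.mean(0),Q.min(0),Q.max(0))
T=Q[Q[:,2]>.048];print('top puck',len(T),T.mean(0),T.min(0),T.max(0))
m=(W[...,2]>.056)&(W[...,2]<.07)&(abs(W[...,0]-.6)<.15)&(W[...,1]>0)&(W[...,1]<.15)
T=W[m];print('bridge',len(T),T.mean(0),cv2.minAreaRect((T[:,:2]*1000).astype(np.float32)))
m=(W[...,2]>.008)&(abs(W[...,0]-.55)<.15)&(W[...,1]>-.2)&(W[...,1]<.15)&(hsv[...,1]<100)
T=W[m];print('box',len(T),cv2.minAreaRect((T[:,:2]*1000).astype(np.float32)))
E
```

```text
top [431 184  29  24 523] 0.19 top mean [ 0.5626 -0.3003  0.1864] rect [array([ 562.406, -301.16 ]), array([33.474, 46.593]), np.float64(85.583)] zhist [  6   5   4   0   0   0  21  30  32  38  31  34  38 278   6]
top [426 224  31  24 554] 0.147 top mean [ 0.4713 -0.307   0.1442] rect [array([ 471.464, -307.37 ]), array([24.105, 33.515]), np.float64(69.494)] zhist [ 33  30  32 167  56  25  21  20  31 139   0   0   0   0   0]
sc [  85  237   39   66 1461] 0.187 top mean [ 0.57   -0.3005  0.1851] rect [array([ 566.776, -300.815]), array([32.93 , 48.105]), np.float64(86.666)] zhist [ 46  44  45 105   0   3  72  91 150 236  91  82  92 404   0]
pucks 450 [0.56421959 0.02425927 0.03832574] [ 0.53364599 -0.00954828  0.01550345] [0.60332593 0.06180787 0.06008184]
top puck 147 [0.56662209 0.02192868 0.05559109] [0.54956442 0.00516532 0.04847196] [0.58392991 0.03911497 0.06008184]
bridge 1193 [0.57064628 0.12068068 0.06364444] ((568.5067138671875, 77.62073516845703), (144.1282958984375, 168.5032958984375), 88.79463195800781)
box 1893 ((544.8146362304688, 8.447341918945312), (289.4683532714844, 212.29331970214844), 87.00084686279297)
```

View pics/crop.png

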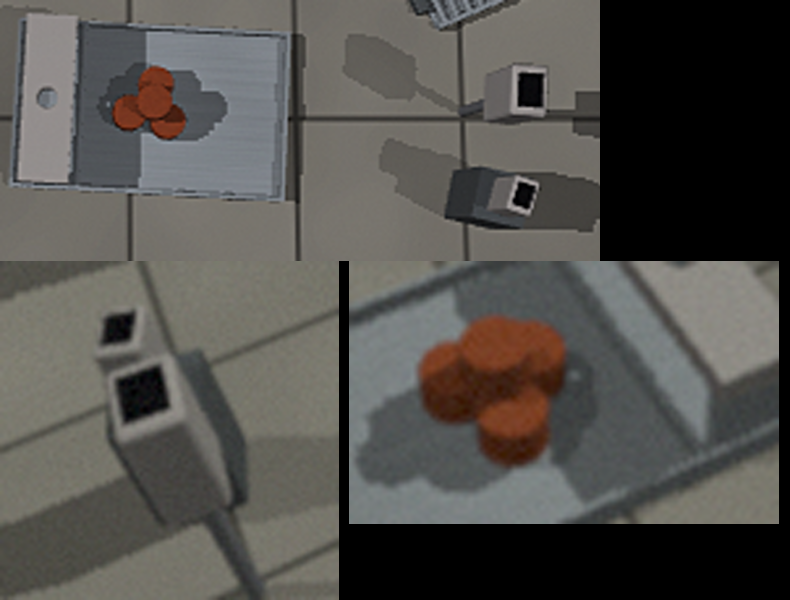

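Candidates. Probe-like: the large freestanding one at top (448,196), and the smaller one in the grey stand at (443,235). I take the smaller. Pucks: the terracotta heap at (308,200); purple (326,147) and yellow (286,273) are decoys. The crop shows a 24x34 mm handle top in the stand, which matches the description.

Emit:
{"name": "step_arm", "arguments": {"increments": [[[2.2, -3.9, 0.3], [0, 0, 2]], [[2.2, -3.9, 0.3], [0, 0, 2]], [[2.2, -3.9, 0.3], [0, 0, 2]], [[2.2, -3.9, 0.3], [0, 0, 2]], [[2.2, -3.9, 0.3], [0, 0, 2]], [[2.2, -3.9, 0.3], [0, 0, 2]], [[2.2, -3.9, 0.3], [0, 0, 2]], [[2.2, -3.9, 0.3], [0, 0, 2]], [[2.2, -3.9, 0.3], [0, 0, 2]], [[2.2, -3.9, 0.3], [0, 0, 2]]], "fingers": 0.7}}

```text
clock: 1.1
tool_pos: [0.4746, 0.1791, 0.2687]
eef_rot: [0.034, 0.999, -0.0, -0.0]
contact_force: [0.2, 1.3, 1.0]
opening: 0.699
finger_force: 0.0
```

Emit:
{"name": "step_arm", "arguments": {"increments": [[[2.2, -3.9, 0], [0, 0, 0]], [[2.2, -3.9, 0], [0, 0, 0]], [[2.2, -3.9, 0], [0, 0, 0]], [[2.0, -3.5, 0], [0, 0, 0]], [[0, 0, 0], [0, 0, 0]], [[0, 0, 0], [0, 0, 0]], [[0, 0, 0], [0, 0, 0]], [[0, 0, 0], [0, 0, 0]], [[0, 0, 0], [0, 0, 0]], [[0, 0, 0], [0, 0, 0]]]}}

```text
clock: 2.1
tool_pos: [0.5599, 0.0299, 0.2689]
eef_rot: [0.034, 0.999, 0.0, 0.0]
contact_force: [0.6, -0.2, 0.7]
opening: 0.697
finger_force: 0.0
```

```bash
python3 - <<'E'
from h import *
s=r.get_state(); print(s['clock'],s['tool_pos'],s['eef_rot'],s['q'].round(2) if hasattr(s['q'],'round') else s['q'])
im,d,c=snap('wrist'); cv2.imwrite('pics/w1.png',im[:,:,::-1]); np.savez('w1.npz',im=im,d=d,**{k:np.array(c[k]) for k in c})
print(c)
E
```

```text
2.1 [0.55992089 0.02986956 0.26887409] [3.40570083e-02 9.99419888e-01 8.53022843e-05 1.96857665e-05] [ 0.08  0.58 -0.35  1.72  0.25  0.89  1.12]
{'fov_y': 65.66930414593924, 'cx': 279.8321709292875, 'cy': 210.8070753351122, 'R': array([[ 6.84786366e-02,  9.97652429e-01,  5.54369640e-04],
       [ 9.63305932e-01, -6.62656301e-02,  2.60097187e-01],
       [ 2.59523326e-01, -1.72770732e-02, -9.65582283e-01]]), 't': array([-0.06869149, -0.58115675,  0.27363853])}
```

View pics/w1.png

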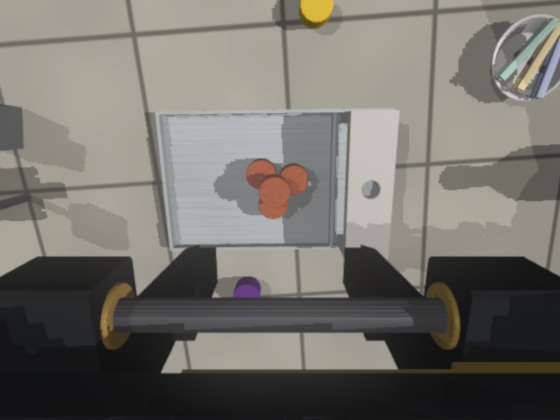

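The wrist view shows the heap at (273,188), the bridge on the right with the guide hole at (370,189), and the bay between columns 165 and 335.

```bash
python3 - <<'E'
from h import *
A=np.load('w1.npz'); T=np.load('top0.npz')
for n,I in(('w',A),('top',T)):
    W=cloud(I['d'],I); hsv=cv2.cvtColor(I['im'],cv2.COLOR_RGB2HSV)
    red=(hsv[...,1]>140)&((hsv[...,0]<12)|(hsv[...,0]>175))&(abs(W[...,1]-.02)<.08)&(abs(W[...,0]-.56)<.09)
    t=red&(W[...,2]>.05); P=W[t]
    (cx,cy),rad=cv2.minEnclosingCircle((P[:,:2]*1000).astype(np.float32)); print(n,'puck4',P.mean(0).round(4),cx,cy,rad)
    L=W[red&(W[...,2]<.036)&(W[...,2]>.026)]; c0=np.array([cx,cy])/1000
    best=min(((np.maximum(np.min([np.hypot(*(L[:,:2]-c0-.0231*np.array([np.cos(a+k*2.0944),np.sin(a+k*2.0944)])).T) for k in range(3)],0)-.018,0).mean(),a) for a in np.radians(np.arange(0,120,2))))
    print('tri',np.degrees(best[1]),best[0],len(L))
    # bridge: hole
    m=((W[...,2]>.058)&(W[...,2]<.07)&(abs(W[...,0]-.57)<.12)&(abs(W[...,1]-.12)<.05)&(hsv[...,1]<60)).astype(np.uint8)
    k,l,s,_=cv2.connectedComponentsWithStats(m); i=1+s[1:,4].argmax(); b=(l==i).astype(np.uint8)
    P=W[b>0]; print('bridge',P.mean(0).round(4),cv2.minAreaRect((P[:,:2]*1000).astype(np.float32)))
    cs,h=cv2.findContours(b,cv2.RETR_CCOMP,cv2.CHAIN_APPROX_NONE)
    for c,hh in zip(cs,h[0]):
        if hh[3]>=0 and cv2.contourArea(c)>10:
            e=cv2.fitEllipse(c); print('hole px',e,ray(I,*e[0],.064).round(4))
    # walls
    m=(W[...,2]>.010)&(W[...,2]<.02)&(abs(W[...,0]-.57)<.12)&(W[...,1]>-.15)&(W[...,1]<.075)&~red
    P=W[m]; print('walls',cv2.minAreaRect((P[:,:2]*1000).astype(np.float32)))
E
```

```text
w puck4 [nan nan nan] 0.0 0.0 0.0
tri 6.000000000000001 0.5291841077291081 6
bridge [0.5586 0.129  0.0645] ((569.6102294921875, 128.75096130371094), (50.79774475097656, 165.99337768554688), 86.86692810058594)
hole px ((368.983642578125, 188.4627685546875), (16.445890426635742, 19.14565086364746), 52.4897575378418) [0.5693 0.1279 0.064 ]
walls ((562.218505859375, -18.434356689453125), (195.82992553710938, 175.3921356201172), 86.88443756103516)
top puck4 [0.5668 0.0218 0.0557] 566.78271484375 21.67636489868164 17.550750732421875
tri 108.0 4.2185416986264864e-05 279
bridge [0.5688 0.1275 0.064 ] ((569.7760009765625, 127.50473022460938), (50.06422805786133, 167.51499938964844), 86.9164810180664)
hole px ((267.9770812988281, 197.0899658203125), (8.390816688537598, 8.396597862243652), 61.885276794433594) [0.5693 0.1271 0.064 ]
walls ((561.69287109375, -19.215614318847656), (196.72024536132812, 176.0413818359375), 87.21602630615234)<stdin>:7: RuntimeWarning: Mean of empty slice.
  ret = um.true_divide(
```

Emit:
{"name": "step_arm", "arguments": {"increments": [[[0.7, -0.8, -2.5], [0, 0, 0]], [[0, 0, -3], [0, 0, 0]], [[0, 0, -3.5], [0, 0, 0]], [[0, 0, -3.5], [0, 0, 0]], [[0, 0, -3.5], [0, 0, 0]], [[0, 0, -3], [0, 0, 0]], [[0, 0, -2.5], [0, 0, 0]], [[0, 0, -1.5], [0, 0, 0]], [[0, 0, -0.6], [0, 0, 0]], [[0, 0, 0], [0, 0, 0]]]}}

```text
clock: 3.15
tool_pos: [0.5672, 0.0212, 0.0326]
eef_rot: [0.035, 0.999, 0.0, -0.0]
contact_force: [0.5, 0.9, 0.7]
opening: 0.703
finger_force: 0.0
```

Emit:
{"name": "step_arm", "arguments": {"increments": [[[0, 0, 0], [0, 0, 0]], [[0, 0, 0], [0, 0, 0]], [[0, 0, 0], [0, 0, 0]], [[0, 0, 0], [0, 0, 0]], [[0, 0, 0], [0, 0, 0]], [[0, 0, 1], [0, 0, 0]], [[0, 0, 2], [0, 0, 0]], [[0, 0, 1], [0, 0, 0]], [[0, 0, 0], [0, 0, 0]], [[0, 0, 0], [0, 0, 0]]], "fingers": 0.2, "grip_force": 15}}

```text
clock: 4.15
tool_pos: [0.5671, 0.0209, 0.0727]
eef_rot: [0.035, 0.999, 0.0, 0.0]
contact_force: [1.4, -0.3, -0.8]
opening: 0.4
finger_force: 15.0
```

Emit:
{"name": "step_arm", "arguments": {"increments": [[[-1.3, -2, 0], [0, 0, 0]], [[-1.3, -2, 0], [0, 0, 0]], [[-1.3, -2, 0], [0, 0, 0]], [[-1.2, -2, -0.5], [0, 0, 0]], [[0, 0, -1.5], [0, 0, 0]], [[0, 0, -2], [0, 0, 0]], [[0, 0, -1.4], [0, 0, 0]], [[0, 0, -0.7], [0, 0, 0]], [[0, 0, -0.4], [0, 0, 0]], [[0, 0, 0], [0, 0, 0]]]}}

```text
clock: 5.15
tool_pos: [0.5159, -0.0589, 0.0076]
eef_rot: [0.035, 0.999, -0.0, -0.0]
contact_force: [0.1, 1.4, -0.1]
opening: 0.401
finger_force: 15.0
```

Emit:
{"name": "step_arm", "arguments": {"increments": [[[0, 0, 0], [0, 0, 0]], [[0, 0, 0], [0, 0, 0]], [[0, 0, 0], [0, 0, 0]], [[0, 0, 2.5], [0, 0, 0]], [[0, 0, 3.5], [0, 0, 0]], [[0, 0, 3.5], [0, 0, 0]], [[-1, 0, 3.5], [0, 0, 0]], [[-1, 0, 1], [0, 0, 0]], [[0, 0, 0], [0, 0, 0]], [[0, 0, 0], [0, 0, 0]]], "fingers": 0.56}}

```text
clock: 6.15
tool_pos: [0.4957, -0.0592, 0.147]
eef_rot: [0.035, 0.999, -0.0, -0.0]
contact_force: [0.2, -0.2, -0.9]
opening: 0.561
finger_force: 0.0
```

```bash
cat > pk.py <<'E'
from h import *
s=r.get_state(); print(s['clock'],s['tool_pos'].round(4),s['eef_rot'].round(3))
def pucks(I,tag):
    hsv=cv2.cvtColor(I['im'],cv2.COLOR_RGB2HSV); W=cloud(I['d'],I)
    red=((hsv[...,1]>90)&((hsv[...,0]<14)|(hsv[...,0]>172)))
    m=(red&(W[...,2]>.024)&(abs(W[...,1])<.14)&(abs(W[...,0]-.56)<.1)).astype(np.uint8)
    if tag=='wrist': m=cv2.morphologyEx(m,cv2.MORPH_OPEN,np.ones((3,3)))
    k,l,st,_=cv2.connectedComponentsWithStats(m,connectivity=4)
    for i in range(1,k):
        if st[i,4]<20: continue
        P=W[l==i]; T=P[P[:,2]>.024]; (cx,cy),rd=cv2.minEnclosingCircle((T[:,:2]*1000).astype(np.float32))
        b=(np.array([cx,cy])/1000-[.5621,-.0095])@np.array([[.9985,.054],[-.054,.9985]])
        print(tag,st[i].tolist(),'circ',round(cx,1),round(cy,1),round(rd,1),'z',np.median(T[:,2]).round(3),'mean',T.mean(0).round(4),'bay',(b*1000).round(1))
import sys
tag=sys.argv[1]
for n in sys.argv[2:]:
    im,d,c=snap(n); cv2.imwrite(f'pics/{n}{tag}.png',im[:,:,::-1]); I=dict(c,im=im,d=d); pucks(I,n)
E
python3 pk.py 2 wrist top
```

```text
6.15 [ 0.4957 -0.0592  0.147 ] [ 0.035  0.999 -0.    -0.   ]
wrist [262, 207, 41, 41, 1292] circ 515.3 -58.3 17.8 z 0.03 mean [ 0.5145 -0.0584  0.0304] bay [-44.1 -51.3]
wrist [351, 241, 29, 25, 309] circ 521.1 0.0 41.1 z 0.03 mean [0.5382 0.0131 0.0358] bay [-41.4   7.3]
wrist [382, 247, 38, 39, 785] circ 519.9 9.4 65.8 z 0.031 mean [0.5481 0.0345 0.0444] bay [-43.1  16.6]
top [303, 185, 13, 14, 138] circ 588.3 18.1 17.6 z 0.03 mean [0.5878 0.0185 0.0298] bay [24.7 28.9]
top [293, 196, 13, 14, 140] circ 558.9 45.3 17.7 z 0.03 mean [0.5585 0.0457 0.0305] bay [-6.2 54.6]
top [308, 200, 12, 11, 46] circ 549.4 12.0 21.2 z 0.03 mean [0.5559 0.0124 0.0442] bay [-13.9  20.8]
top [336, 213, 4, 13, 26] circ 506.8 -40.7 27.3 z 0.112 mean [ 0.5084 -0.0423  0.14  ] bay [-53.5 -34.1]
```

Emit:
{"name": "step_arm", "arguments": {"increments": [[[3.1, 2.6, 0], [0, 0, -4]], [[3.1, 2.6, -1], [0, 0, -4]], [[3.1, 2.5, -1.5], [0, 0, 0]], [[0, 0, -2.5], [0, 0, 0]], [[0, 0, -3], [0, 0, 0]], [[0, 0, -2.5], [0, 0, 0]], [[0, 0, -2], [0, 0, 0]], [[0, 0, -0.9], [0, 0, 0]], [[0, 0, -0.4], [0, 0, 0]], [[0, 0, 0], [0, 0, 0]]]}}

```text
clock: 7.25
tool_pos: [0.589, 0.0181, 0.0092]
eef_rot: [0.104, 0.995, -0.0, -0.0]
contact_force: [0.3, -0.6, -0.3]
opening: 0.559
finger_force: 0.0
```

Emit:
{"name": "step_arm", "arguments": {"increments": [[[0, 0, 0], [0, 0, 0]], [[0, 0, 0], [0, 0, 0]], [[0, 0, 0], [0, 0, 0]], [[0, 0, 0], [0, 0, 0]], [[0, 0, 1.5], [0, 0, 0]], [[0, 0, 2.5], [0, 0, 0]], [[0, 0, 1], [0, 0, 0]], [[0.4, -2.5, 0], [0, 0, 4]], [[0.5, -3, 0], [0, 0, 4]], [[0.5, -2.7, 0], [0, 0, 0]]], "fingers": 0.2}}

```text
clock: 8.25
tool_pos: [0.6032, -0.0655, 0.0603]
eef_rot: [0.034, 0.999, -0.0, 0.0]
contact_force: [0.2, 0.1, -0.0]
opening: 0.405
finger_force: 15.0
```

Emit:
{"name": "step_arm", "arguments": {"increments": [[[0, 0, -1.5], [0, 0, 0]], [[0, 0, -2], [0, 0, 0]], [[0, 0, -1], [0, 0, 0]], [[0, 0, -0.4], [0, 0, 0]], [[0, 0, 0], [0, 0, 0]], [[0, 0, 0], [0, 0, 0]], [[0, 0, 0], [0, 0, 0]], [[0, 0, 0], [0, 0, 0]], [[0, 0, 0], [0, 0, 0]], [[0, 0, 0], [0, 0, 0]]]}}

```text
clock: 9.25
tool_pos: [0.6032, -0.0641, 0.0108]
eef_rot: [0.035, 0.999, 0.0, 0.0]
contact_force: [0.1, -0.4, -1.0]
opening: 0.4
finger_force: 15.0
```

Emit:
{"name": "step_arm", "arguments": {"increments": [[[0, 0, -0.1], [0, 0, 0]], [[0, 0, 0], [0, 0, 0]], [[0, 0, 0], [0, 0, 0]], [[0, 0, 2.5], [0, 0, 0]], [[0, 0, 3.5], [0, 0, 0]], [[-1, 2.5, 2], [0, 0, 8.5]], [[-1.2, 2.8, 0], [0, 0, 8.5]], [[-1.2, 2.8, 0], [0, 0, 8.5]], [[-1.0, 2.8, 0], [0, 0, 8.5]], [[0, 0, 0], [0, 0, 8.5]]], "fingers": 0.56}}

```text
clock: 10.25
tool_pos: [0.5577, 0.051, 0.0904]
eef_rot: [-0.336, 0.942, 0.002, 0.001]
contact_force: [0.0, -0.2, 0.4]
opening: 0.561
finger_force: 0.0
```

```bash
python3 pk.py 3 top wrist
```

```text
10.25 [0.5577 0.051  0.0904] [-0.336  0.942  0.002  0.001]
wrist [156, 31, 61, 64, 2985] circ 515.7 -58.0 17.7 z 0.03 mean [ 0.5154 -0.0581  0.0304] bay [-43.7 -50.9]
wrist [74, 142, 59, 55, 2477] circ 601.5 -63.5 17.8 z 0.03 mean [ 0.6005 -0.0631  0.0303] bay [ 42.2 -51.8]
wrist [212, 151, 55, 55, 2325] circ 550.4 7.4 17.6 z 0.031 mean [0.5499 0.0073 0.0304] bay [-12.6  16.3]
wrist [251, 199, 52, 52, 2145] circ 559.7 46.1 17.9 z 0.03 mean [0.5587 0.0456 0.0304] bay [-5.4 55.4]
```

Emit:
{"name": "step_arm", "arguments": {"increments": [[[0, 0, 0], [0, 0, 8]], [[0, 0, 0], [0, 0, 0]], [[0, 0, -1.5], [0, 0, 0]], [[0, 0, -2], [0, 0, 0]], [[0, 0, -1], [0, 0, 0]], [[0, 0, 0], [0, 0, 0]], [[0, 0, 0], [0, 0, 0]], [[0, 0, 0], [0, 0, 0]], [[0, 0, 0], [0, 0, 0]], [[0, 0, 0], [0, 0, 0]]]}}

```text
clock: 11.35
tool_pos: [0.5595, 0.045, 0.0453]
eef_rot: [-0.395, 0.919, -0.0, 0.0]
contact_force: [-0.0, -0.3, 0.1]
opening: 0.56
finger_force: 0.0
```

Emit:
{"name": "step_arm", "arguments": {"increments": [[[0, 0.1, -1.5], [0, 0, 0]], [[0, 0, -1.5], [0, 0, 0]], [[0, 0, -0.6], [0, 0, 0]], [[0, 0, 0], [0, 0, 0]], [[0, 0, 0], [0, 0, 0]], [[0, 0, 0], [0, 0, 0]], [[0, 0, 0], [0, 0, 0]], [[0, 0, 0], [0, 0, 0]], [[0, 0, 0], [0, 0, 0]], [[0, 0, 0], [0, 0, 0]]]}}

```text
clock: 12.35
tool_pos: [0.5592, 0.046, 0.0088]
eef_rot: [-0.395, 0.919, 0.0, 0.0]
contact_force: [0.6, 0.9, 0.2]
opening: 0.56
finger_force: 0.0
```

Emit:
{"name": "step_arm", "arguments": {"increments": [[[0, 0, 0], [0, 0, 0]], [[0, 0, 0], [0, 0, 0]], [[0, 0, 0], [0, 0, 0]], [[0, 0, 0], [0, 0, 0]], [[0, 0, 1], [0, 0, 0]], [[0.8, 0, 0], [0, 0, 0]], [[1.5, -0.2, 0], [0, 0, 0]], [[1.5, -0.2, 0], [0, 0, 0]], [[1, -0.1, 0], [0, 0, 0]], [[0, 0, -0.6], [0, 0, 0]]], "fingers": 0.2}}

```text
clock: 13.35
tool_pos: [0.61, 0.0407, 0.0135]
eef_rot: [-0.394, 0.919, -0.0, 0.002]
contact_force: [-0.1, -0.6, -0.8]
opening: 0.402
finger_force: 15.0
```

Emit:
{"name": "step_arm", "arguments": {"increments": [[[0, 0, -0.3], [0, 0, 0]], [[0, 0, 0], [0, 0, 0]], [[0, 0, 0], [0, 0, 0]], [[0, 0, 0], [0, 0, 0]], [[0, 0, 0], [0, 0, 0]], [[0, 0, 0], [0, 0, 0]], [[0, 0, 0], [0, 0, 0]], [[0, 0, 0], [0, 0, 0]], [[0, 0, 0], [0, 0, 0]], [[0, 0, 0], [0, 0, 0]]]}}

```text
clock: 14.35
tool_pos: [0.6072, 0.041, 0.0098]
eef_rot: [-0.395, 0.919, 0.0, 0.0]
contact_force: [1.0, -1.1, 0.2]
opening: 0.401
finger_force: 15.0
```

Emit:
{"name": "step_arm", "arguments": {"increments": [[[0, 0, 0], [0, 0, 0]], [[0, 0, 0], [0, 0, 0]], [[0, 0, 2], [0, 0, 0]], [[0, 0, 2.5], [0, 0, 0]], [[-1, -0.5, 1.5], [0, 0, -8.5]], [[-1.5, -0.9, 0], [0, 0, -8.5]], [[-1.6, -1, 0], [0, 0, -8.5]], [[-1.6, -1, 0], [0, 0, -8.5]], [[0, 0, 0], [0, 0, -8.5]], [[0, 0, 0], [0, 0, -8.5]]], "fingers": 0.56}}

```text
clock: 15.35
tool_pos: [0.5497, 0.0065, 0.07]
eef_rot: [0.042, 0.999, -0.0, -0.0]
contact_force: [-0.6, 0.2, 0.1]
opening: 0.562
finger_force: 0.0
```

Emit:
{"name": "step_arm", "arguments": {"increments": [[[0, 0, -0.5], [0, 0, 0]], [[0, 0, -1.5], [0, 0, 0]], [[0, 0, -2], [0, 0, 0]], [[0, 0, -1.3], [0, 0, 0]], [[0, 0, -0.7], [0, 0, 0]], [[0, 0, 0], [0, 0, 0]], [[0, 0, 0], [0, 0, 0]], [[0, 0, 0], [0, 0, 0]], [[0, 0, 0], [0, 0, 0]], [[0, 0, 0], [0, 0, 0]]]}}

```text
clock: 16.35
tool_pos: [0.5505, 0.007, 0.0102]
eef_rot: [0.039, 0.999, 0.0, 0.0]
contact_force: [-0.3, -0.8, 0.6]
opening: 0.56
finger_force: 0.0
```

Grip and carry to T3: delta (-2.9, +3.8).

Emit:
{"name": "step_arm", "arguments": {"increments": [[[0, 0, -0.1], [0, 0, 0]], [[0, 0, 0], [0, 0, 0]], [[0, 0, 0], [0, 0, 0]], [[0, 0, 0], [0, 0, 0]], [[0, 0, 1], [0, 0, 0]], [[-0.7, 0.9, 0], [0, 0, 0]], [[-1.1, 1.5, 0], [0, 0, 0]], [[-1.1, 1.4, 0], [0, 0, 0]], [[0, 0, 0], [0, 0, 0]], [[0, 0, -0.6], [0, 0, 0]]], "fingers": 0.2}}

```text
clock: 17.35
tool_pos: [0.5217, 0.0454, 0.0133]
eef_rot: [0.039, 0.999, 0.0, 0.001]
contact_force: [0.2, 0.2, -0.1]
opening: 0.402
finger_force: 15.0
```

Emit:
{"name": "step_arm", "arguments": {"increments": [[[0, 0, -0.3], [0, 0, 0]], [[0, 0, 0], [0, 0, 0]], [[0, 0, 0], [0, 0, 0]], [[0, 0, 0], [0, 0, 0]], [[0, 0, 0], [0, 0, 0]], [[0, 0, 0], [0, 0, 0]], [[0, 0, 0], [0, 0, 0]], [[0, 0, 0], [0, 0, 0]], [[0, 0, 0], [0, 0, 0]], [[0, 0, 0], [0, 0, 0]]]}}

```text
clock: 18.35
tool_pos: [0.5211, 0.045, 0.0097]
eef_rot: [0.039, 0.999, 0.0, -0.0]
contact_force: [-1.1, -0.4, -0.4]
opening: 0.403
finger_force: 15.0
```

Emit:
{"name": "step_arm", "arguments": {"increments": [[[0, 0, 0], [0, 0, 0]], [[0, 0, 0], [0, 0, 0]], [[0, 0, 2.5], [0, 0, 0]], [[0, 0, 4], [0, 0, 0]], [[0, 0, 4.5], [0, 0, 0]], [[0, 0, 4.5], [0, 0, 0]], [[0, -2, 4.5], [0, 0, 0]], [[0, -3, 4], [0, 0, 0]], [[0, -3, 0], [0, 0, 0]], [[0, 0, 0], [0, 0, 0]]], "fingers": 0.6}}

```text
clock: 19.35
tool_pos: [0.5212, -0.0406, 0.2508]
eef_rot: [0.043, 0.999, -0.002, 0.001]
contact_force: [-0.9, 0.5, -0.3]
opening: 0.6
finger_force: 0.0
```

```bash
python3 pk.py 4 wrist top
```

```text
19.35 [ 0.5212 -0.0406  0.2508] [ 0.043  0.999 -0.002  0.001]
wrist [340, 161, 31, 31, 755] circ 521.3 45.0 17.8 z 0.031 mean [0.5207 0.0447 0.0304] bay [-43.7  52.3]
wrist [250, 164, 30, 31, 694] circ 515.3 -57.8 17.4 z 0.03 mean [ 0.515  -0.0575  0.0303] bay [-44.1 -50.7]
wrist [340, 233, 29, 17, 354] circ 562.5 24.0 59.1 z 0.031 mean [0.5936 0.0394 0.0421] bay [-1.4 33.4]
wrist [254, 236, 28, 28, 613] circ 601.4 -63.1 17.4 z 0.03 mean [ 0.6005 -0.0628  0.0304] bay [ 42.1 -51.4]
top [295, 179, 13, 13, 107] circ 585.8 44.0 37.5 z 0.03 mean [0.6055 0.0441 0.0447] bay [20.8 54.7]
top [293, 211, 12, 13, 88] circ 515.2 46.6 21.6 z 0.03 mean [0.5173 0.0498 0.0516] bay [-49.9  53.4]
top [333, 219, 13, 7, 68] circ 501.6 -44.5 31.9 z 0.03 mean [ 0.5058 -0.055   0.0551] bay [-58.6 -38.2]
```

Emit:
{"name": "step_arm", "arguments": {"increments": [[[-0.7, -3.3, 1], [0, 0, -2]], [[-0.7, -3.9, 1], [0, 0, -2]], [[-0.7, -3.9, 0], [0, 0, -3]], [[-0.7, -3.9, 0], [0, 0, -3]], [[-0.7, -3.9, 0], [0, 0, -3]], [[-0.7, -3.9, 0], [0, 0, -2.5]], [[-0.7, -3.7, 0], [0, 0, 0]], [[0, 0, 0], [0, 0, 0]], [[0, 0, 0], [0, 0, 0]], [[0, 0, 0], [0, 0, 0]]], "fingers": 0.8}}

```text
clock: 20.45
tool_pos: [0.473, -0.2974, 0.2693]
eef_rot: [0.172, 0.985, 0.001, -0.0]
contact_force: [0.5, 0.7, -0.1]
opening: 0.799
finger_force: 0.0
```

```bash
python3 - <<'E'
from h import *
s=r.get_state(); print(s['clock'],s['tool_pos'].round(4),s['eef_rot'].round(3))
for n in ('wrist','top'):
    im,d,c=snap(n); cv2.imwrite(f'pics/{n}5.png',im[:,:,::-1]); I=dict(c,im=im,d=d); W=cloud(d,I)
    m=((W[...,2]>.138)&(W[...,2]<.150)&(abs(W[...,0]-.47)<.04)&(abs(W[...,1]+.307)<.04)).astype(np.uint8)
    P=W[m>0]
    if len(P)>20: print(n,len(P),P.mean(0).round(4),cv2.minAreaRect((P[:,:2]*1000).astype(np.float32)))
    # stand top
    m=(W[...,2]>.083)&(W[...,2]<.092)&(abs(W[...,0]-.47)<.06)&(abs(W[...,1]+.307)<.06); P=W[m]
    if len(P)>20: print('stand',len(P),cv2.minAreaRect((P[:,:2]*1000).astype(np.float32)))
E
```

```text
20.45 [ 0.473  -0.2974  0.2693] [ 0.172  0.985  0.001 -0.   ]
wrist 1037 [ 0.4702 -0.3066  0.1445] ((470.8910827636719, -307.2381591796875), (23.457075119018555, 33.34515380859375), 70.21910095214844)
stand 1297 ((471.5162048339844, -307.1014709472656), (50.027828216552734, 50.300662994384766), 76.868408203125)
top 50 [ 0.4602 -0.303   0.143 ] ((459.98724365234375, -303.8734436035156), (23.94302749633789, 10.919294357299805), 64.66272735595703)
stand 149 ((470.80706787109375, -307.678955078125), (50.637855529785156, 49.21284484863281), 76.36185455322266)
```

View pics/wrist5.png

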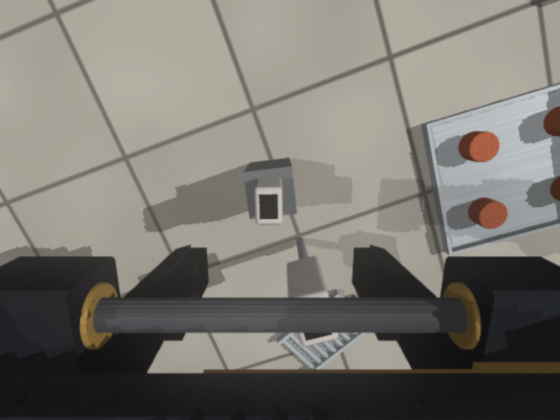

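The view shows the handle at (268,205) in its stand, with the larger probe below it at (310,290). Tool yaw matches the handle's 24 mm faces.

Emit:
{"name": "step_arm", "arguments": {"increments": [[[-0.2, -1, 0], [0, 0, 0]], [[0, 0, -1.5], [0, 0, 0]], [[0, 0, -2.5], [0, 0, 0]], [[0, 0, -3], [0, 0, 0]], [[0, 0, -3], [0, 0, 0]], [[0, 0, -3], [0, 0, 0]], [[0, 0, -2], [0, 0, 0]], [[0, 0, -1.4], [0, 0, 0]], [[0, 0, 0], [0, 0, 0]], [[0, 0, 0], [0, 0, 0]]]}}

```text
clock: 21.55
tool_pos: [0.4704, -0.3102, 0.106]
eef_rot: [0.173, 0.985, -0.0, 0.0]
contact_force: [0.4, -0.8, 1.0]
opening: 0.803
finger_force: 0.0
```

Emit:
{"name": "step_arm", "arguments": {"increments": [[[0, 0, 0], [0, 0, 0]], [[0, 0, 0], [0, 0, 0]], [[0, 0, 0], [0, 0, 0]], [[0, 0, 0], [0, 0, 0]], [[0, 0, 0], [0, 0, 0]], [[0, 0, 0], [0, 0, 0]], [[0, 0, 0], [0, 0, 0]], [[0, 0, 0], [0, 0, 0]], [[0, 0, 0], [0, 0, 0]], [[0, 0, 0], [0, 0, 0]]], "fingers": 0.1, "grip_force": 25}}

```text
clock: 22.55
tool_pos: [0.4703, -0.3099, 0.1059]
eef_rot: [0.174, 0.985, 0.0, 0.0]
contact_force: [-0.2, 0.7, 1.7]
opening: 0.27
finger_force: 25.0
```

Emit:
{"name": "step_arm", "arguments": {"increments": [[[0, 0.2, 0], [0, 0, 0]], [[0, 0, 0.7], [0, 0, 0]], [[0, 0, 1.3], [0, 0, 0]], [[0, 0, 1.7], [0, 0, 0]], [[0, 0, 2], [0, 0, 0]], [[0, 0, 2], [0, 0, 0]], [[0, 0, 2], [0, 0, 0]], [[0, 0, 2], [0, 0, 0]], [[0, 0, 1.3], [0, 0, 0]], [[0, 0, 0], [0, 0, 0]]]}}

```text
clock: 23.55
tool_pos: [0.4712, -0.3085, 0.2384]
eef_rot: [0.174, 0.985, -0.001, 0.002]
contact_force: [-0.3, -0.4, -1.2]
opening: 0.27
finger_force: 25.0
```

```bash
python3 - <<'E'
from h import *
s=r.get_state(); print(s['clock'],s['tool_pos'].round(4),s['eef_rot'].round(3),s['contact_force'])
I=snap('scene'); J=snap('wrist')
a=I[0][140:340,0:270]; o=np.zeros((420,800,3),np.uint8); o[:,:560]=J[0]; 
a=cv2.resize(a[:, :],None,fx=1.0,fy=1.0); o[:200,530:800]=a
cv2.imwrite('pics/held.png',o[:,:,::-1])
E
```

```text
23.55 [ 0.4712 -0.3085  0.2384] [ 0.174  0.985 -0.001  0.002] [-0.34708634 -0.44325213 -1.19784931]
```

View pics/held.png

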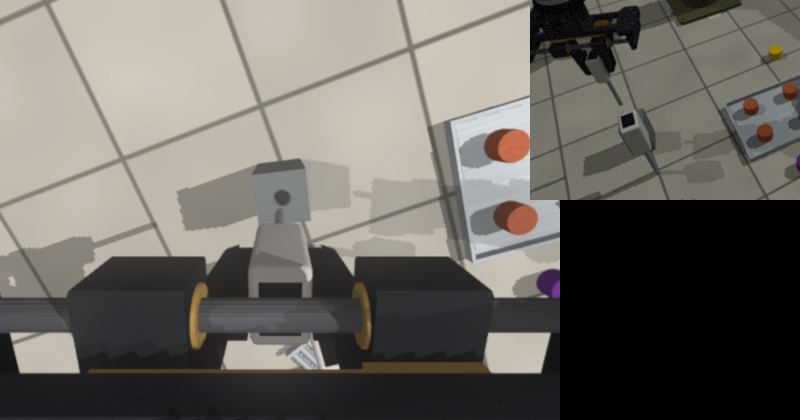

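Emit:
{"name": "step_arm", "arguments": {"increments": [[[0.4, 1.8, 0], [0, 0, 0]], [[0.7, 3.1, 0], [0, 0, 0]], [[0.8, 3.6, 0], [0, 0, 0]], [[0.8, 3.6, 0], [0, 0, 0]], [[0.8, 3.6, 0], [0, 0, 0]], [[0.8, 3.6, 0], [0, 0, 0]], [[0.8, 3.6, 0], [0, 0, 0]], [[0.8, 3.6, 0], [0, 0, 0]], [[0.8, 3.6, 0], [0, 0, 0]], [[0.8, 3.6, 0], [0, 0, 0]]]}}

```text
clock: 24.65
tool_pos: [0.5446, 0.0303, 0.2348]
eef_rot: [0.174, 0.985, -0.0, -0.001]
contact_force: [0.3, -0.2, -0.8]
opening: 0.268
finger_force: 25.0
```

Emit:
{"name": "step_arm", "arguments": {"increments": [[[0.8, 3.6, 0], [0, 0, 0]], [[0.8, 3.2, 0], [0, 0, 0]], [[0.5, 2.0, 0], [0, 0, 0]], [[0.2, 0.6, 0], [0, 0, 0]], [[0, 0, 0], [0, 0, 0]], [[0, 0, 0], [0, 0, 0]], [[0, 0, 0], [0, 0, 0]], [[0, 0, 0], [0, 0, 0]], [[0, 0, 0], [0, 0, 0]], [[0, 0, 0], [0, 0, 0]]]}}

```text
clock: 25.65
tool_pos: [0.5681, 0.1226, 0.2358]
eef_rot: [0.174, 0.985, -0.0, 0.0]
contact_force: [-0.7, 0.2, -0.9]
opening: 0.275
finger_force: 25.0
```

```bash
python3 - <<'E'
from h import *
s=r.get_state(); print(s['clock'],s['tool_pos'].round(4),s['eef_rot'].round(4),s['contact_force'])
for n in('scene','wrist'):
    im,d,c=snap(n); np.savez(f'{n}6.npz',im=im,d=d,**{k:np.array(c[k]) for k in c})
    # predicted pixels of tip and hole
    for X in ([*s['tool_pos'][:2],s['tool_pos'][2]-.098],[.5695,.1278,.064]):
        p=np.array(c['R'])@np.array(X)+c['t']; print(n,p[:2]/p[2]*f_(c)+[c['cx'],c['cy']])
A=np.load('scene6.npz')['im'];B=np.load('wrist6.npz')['im']
o=np.zeros((450,800,3),np.uint8)
o[:,:400]=cv2.resize(A[110:260,240:373],(400,450)); o[:,400:]=cv2.resize(B[130:292,210:354],(400,450))
cv2.imwrite('pics/over.png',o[:,:,::-1])
E
```

```text
25.65 [0.5681 0.1226 0.2358] [ 0.1739  0.9848 -0.      0.    ] [-0.66208074  0.20503826 -0.90139231]
scene [296.34486311 194.91442429]
scene [297.71751994 216.70267669]
wrist [279.06676323 211.87971592]
wrist [284.58054566 191.89628539]
```

View pics/over.png

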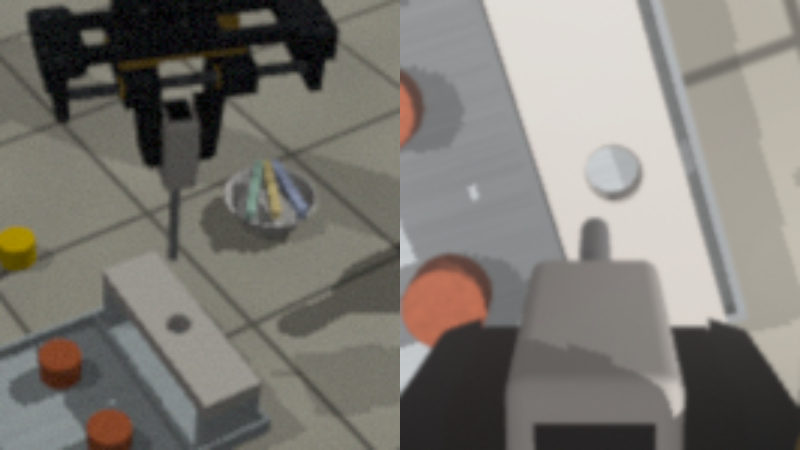

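Scene crop: tip at (173,258), hole at (178,323). Wrist crop: tip at (594,222), hole at (612,171). The stem is straight, and the tip is where predicted. I'll correct sideways and come down to just above the hole.

Emit:
{"name": "step_arm", "arguments": {"increments": [[[0.15, 0.6, 0], [0, 0, 0]], [[0, 0, -0.5], [0, 0, 0]], [[0, 0, -1], [0, 0, 0]], [[0, 0, -1.2], [0, 0, 0]], [[0, 0, -1.2], [0, 0, 0]], [[0, 0, -0.9], [0, 0, 0]], [[0, 0, -0.5], [0, 0, 0]], [[0, 0, 0], [0, 0, 0]], [[0, 0, 0], [0, 0, 0]], [[0, 0, 0], [0, 0, 0]]]}}

```text
clock: 26.75
tool_pos: [0.57, 0.1292, 0.1832]
eef_rot: [0.174, 0.985, 0.0, 0.0]
contact_force: [-0.4, -0.3, -0.8]
opening: 0.268
finger_force: 25.0
```

```bash
python3 - <<'E'
from h import *
s=r.get_state(); tp=s['tool_pos'];print(s['clock'],tp.round(4),s['eef_rot'].round(4),s['contact_force'])
for n in('scene','wrist'):
    im,d,c=snap(n); np.savez(f'{n}7.npz',im=im,d=d,**{k:np.array(c[k]) for k in c})
    for X in ([*tp[:2],tp[2]-.098],[.5695,.1278,.064]):
        p=np.array(c['R'])@np.array(X)+c['t']; print(n,p[:2]/p[2]*f_(c)+[c['cx'],c['cy']],'mm/px',1000*p[2]/f_(c))
A=np.load('scene7.npz')['im'];B=np.load('wrist7.npz')['im']
o=np.zeros((400,800,3),np.uint8)
o[:,:400]=cv2.resize(A[180:240,265:325],(400,400),interpolation=cv2.INTER_CUBIC); o[:,400:]=cv2.resize(B[160:260,230:330],(400,400),interpolation=cv2.INTER_CUBIC)
cv2.imwrite('pics/close.png',o[:,:,::-1])
E
```

```text
26.75 [0.57   0.1292 0.1832] [1.736e-01 9.848e-01 3.000e-04 5.000e-04] [-0.43403365 -0.31845874 -0.75377166]
scene [298.56626335 210.48425244] mm/px 2.3706300329134264
scene [297.71751994 216.70267669] mm/px 2.410066019804583
wrist [279.22105814 211.70490526] mm/px 0.7789364802524462
wrist [277.49492239 205.02745716] mm/px 0.8418794711035645
```

View pics/close.png

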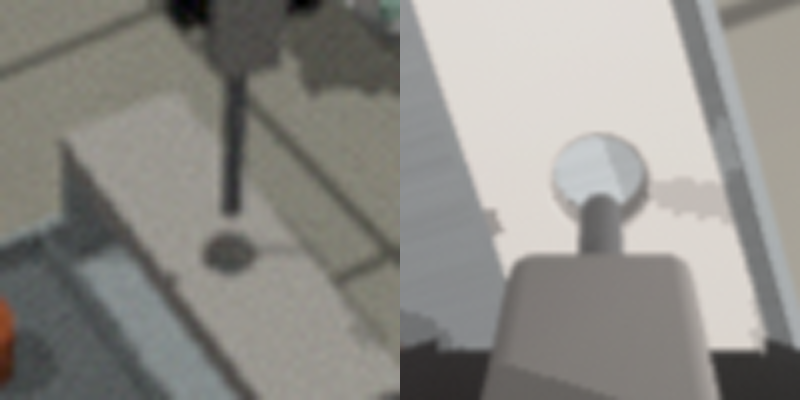

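```bash
python3 - <<'E'
from h import *
B=np.load('wrist7.npz');A=np.load('scene7.npz')
h=ray(B,279.75,204.0,.064); print('hole w',h.round(4))
for v in (211.7,213.4): print('tip w',ray(B,280,v,.085).round(4))
h=ray(A,265+229/6.667,180+253/6.667,.064);t=ray(A,265+231/6.667,180+210/6.667,.085);print('scene hole',h,'tip',t,'diff',h-t)
# subpixel hole in wrist: bridge mask contour
g=cv2.cvtColor(B['im'],cv2.COLOR_RGB2GRAY).astype(float)
for v in (196,200,204,207): print(v,np.round(g[v,262:300]).astype(int).tolist())
for v in (215,219): print(v,np.round(g[v,270:290]).astype(int).tolist())
print(np.round(g[188:224,280]).astype(int).tolist())
E
```

```text
hole w [0.5693 0.1299 0.064 ]
tip w [0.5703 0.1297 0.085 ]
tip w [0.5716 0.1292 0.085 ]
scene hole [0.57499021 0.12888872 0.064     ] tip [0.57398625 0.12963413 0.085     ] diff [ 0.00100396 -0.00074542 -0.021     ]
196 [218, 219, 218, 218, 218, 218, 218, 217, 211, 200, 194, 198, 201, 202, 202, 202, 203, 203, 201, 188, 179, 178, 176, 174, 170, 171, 186, 208, 217, 219, 219, 219, 219, 218, 218, 219, 218, 219]
200 [217, 217, 217, 217, 217, 213, 206, 203, 203, 203, 202, 202, 201, 201, 200, 200, 200, 199, 199, 198, 186, 176, 175, 176, 175, 176, 176, 173, 169, 192, 212, 217, 217, 217, 217, 217, 217, 218]
204 [217, 217, 216, 217, 215, 206, 193, 194, 198, 199, 200, 200, 201, 201, 202, 202, 202, 201, 201, 200, 199, 198, 185, 177, 176, 176, 177, 174, 154, 148, 182, 208, 215, 215, 215, 214, 206, 201]
207 [217, 216, 216, 217, 217, 208, 186, 179, 183, 193, 199, 199, 199, 200, 201, 199, 199, 198, 198, 199, 201, 203, 202, 188, 180, 177, 165, 141, 127, 141, 180, 191, 191, 190, 190, 190, 190, 190]
215 [218, 218, 210, 190, 160, 122, 100, 98, 100, 102, 107, 113, 119, 125, 131, 142, 161, 181, 201, 212]
219 [216, 216, 216, 212, 169, 118, 98, 97, 97, 99, 105, 111, 118, 124, 133, 163, 201, 215, 215, 216]
[219, 219, 219, 219, 216, 187, 182, 195, 201, 202, 201, 200, 199, 200, 201, 202, 201, 200, 202, 198, 157, 117, 108, 107, 107, 107, 106, 107, 107, 107, 107, 105, 105, 105, 107, 116]
```

Tip and hole agree to about 1 mm: the wrist view gives hole minus tip as (-1.5, +0.5) mm, the scene view (+1, -0.7) mm. Lowering straight.

Emit:
{"name": "step_arm", "arguments": {"increments": [[[-0.05, 0, 0], [0, 0, 0]], [[0, 0, -0.4], [0, 0, 0]], [[0, 0, -0.8], [0, 0, 0]], [[0, 0, -0.8], [0, 0, 0]], [[0, 0, -0.8], [0, 0, 0]], [[0, 0, -0.4], [0, 0, 0]], [[0, 0, 0], [0, 0, 0]], [[0, 0, 0], [0, 0, 0]], [[0, 0, 0], [0, 0, 0]], [[0, 0, 0], [0, 0, 0]]]}}

```text
clock: 27.85
tool_pos: [0.5694, 0.1291, 0.1511]
eef_rot: [0.174, 0.985, 0.0, 0.0]
contact_force: [-0.2, 0.3, -0.3]
opening: 0.27
finger_force: 25.0
```

```bash
python3 - <<'E'
from h import *
s=r.get_state(); tp=s['tool_pos'];print(s['clock'],tp.round(4),s['eef_rot'].round(4),s['contact_force'])
for n in('scene','wrist'):
    im,d,c=snap(n); np.savez(f'{n}8.npz',im=im,d=d,**{k:np.array(c[k]) for k in c})
A=np.load('scene8.npz')['im'];B=np.load('wrist8.npz')['im']
o=np.zeros((400,800,3),np.uint8)
o[:,:400]=cv2.resize(A[190:230,280:320],(400,400),interpolation=cv2.INTER_CUBIC); o[:,400:]=cv2.resize(B[170:250,240:320],(400,400),interpolation=cv2.INTER_CUBIC)
cv2.imwrite('pics/in.png',o[:,:,::-1])
E
```

```text
27.85 [0.5694 0.1291 0.1511] [1.736e-01 9.848e-01 2.000e-04 3.000e-04] [-0.1677582   0.3195429  -0.27397378]
```

View pics/in.png

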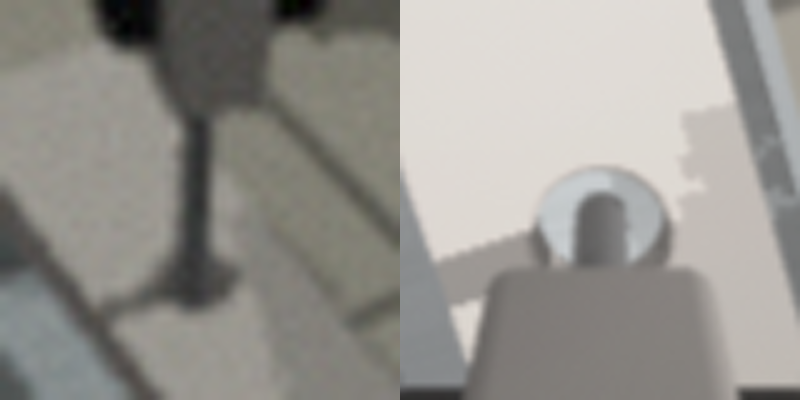

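Stem in the hole: scene crop stem column 196 against hole centre 197; wrist crop stem 601 against hole 602. Continuing down.

Emit:
{"name": "step_arm", "arguments": {"increments": [[[-0.05, 0, 0], [0, 0, 0]], [[0, 0, -0.4], [0, 0, 0]], [[0, 0, -0.8], [0, 0, 0]], [[0, 0, -0.8], [0, 0, 0]], [[0, 0, -0.6], [0, 0, 0]], [[0, 0, 0], [0, 0, 0]], [[0, 0, 0], [0, 0, 0]], [[0, 0, 0], [0, 0, 0]], [[0, 0, 0], [0, 0, 0]], [[0, 0, 0], [0, 0, 0]]]}}

```text
clock: 28.95
tool_pos: [0.5688, 0.1291, 0.125]
eef_rot: [0.174, 0.985, 0.0, 0.0]
contact_force: [0.3, -0.5, -0.3]
opening: 0.267
finger_force: 25.0
```

```bash
python3 pk.py 9 top; python3 - <<'E'
from h import *
s=r.get_state(); tp=s['tool_pos'];print(s['clock'],tp.round(4),s['eef_rot'].round(4),s['contact_force'],s['qd'].round(3))
A,d,c=snap('scene'); B,_,_=snap('wrist')
o=np.zeros((600,800,3),np.uint8)
o[:,:400]=cv2.resize(A[190:250,275:315],(400,600),interpolation=cv2.INTER_CUBIC); o[:400,400:]=cv2.resize(B[170:250,240:320],(400,400),interpolation=cv2.INTER_CUBIC)
o[400:,400:]=cv2.resize(A[195:295,190:390],(400,200))
cv2.imwrite('pics/end.png',o[:,:,::-1])
E
```

```text
28.95 [0.5688 0.1291 0.125 ] [0.174 0.985 0.    0.   ]
top [334, 181, 14, 13, 133] circ 601.5 -64.7 17.8 z 0.03 mean [ 0.601  -0.0644  0.0297] bay [ 42.4 -53. ]
top [332, 213, 14, 13, 142] circ 495.3 -21.6 59.7 z 0.03 mean [ 0.5145 -0.0579  0.0394] bay [-66.  -15.7]
29.0 [0.5688 0.129  0.125 ] [1.736e-01 9.848e-01 1.000e-04 2.000e-04] [-0.29147719 -0.74037549 -0.31663563] [ 0.001  0.001  0.001  0.001  0.    -0.001  0.001]
```

View pics/end.png

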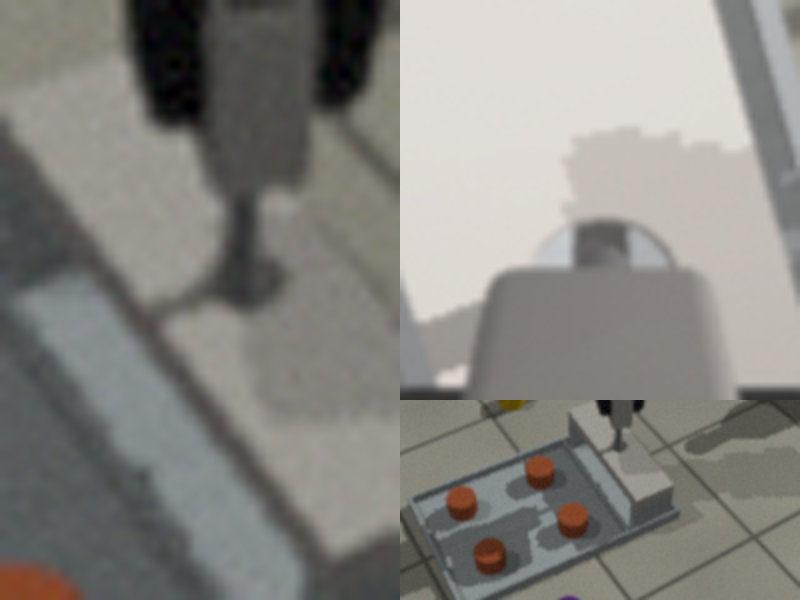

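The final view shows the stem centred in the hole: scene crop column 246 against 246, wrist crop 601 against 603. The tip is at about 27 mm. All four pucks are flat and apart, and the arm is still.

```bash
python3 -c "
from plant import r
print(r.finish_job())"
```

```text
the job is handed in; nothing more can be done
None
```

I handed the job in at about 29 s. The four pucks lie flat and at least 50 mm apart, and the probe is held still and centred in the guide hole to about 1 mm, tip about 27 mm above the table; no contact with the box was seen, and no verdict came back.

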